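# Set a recipe stand's leg to its height marker and swing the cam lever closed

## Robot

A 6-joint arm with a two-finger parallel gripper is mounted at the origin on a cart in front of the work surface, level with it; the furniture and walls round the work are solid. World frame = base frame: x ahead of the robot, y to its left, z up, the work surface at z = 0. Lengths are in m, angles in degrees, forces in N, time in s.
With the tool pointing down it reaches from about 0.3 to 0.775 m from the base axis. Payload 14.6 kg.
Tool frame: the origin (TCP) lies on the front face of the gripper's body, between the roots of the fingers; the fingertips stand 97 mm ahead of it and the grasp point (between the pads) lies 78 mm ahead of it; z points along the fingers, y is the direction in which the jaws open and shut (so a half turn about z gives the same grasp; the last joint's range is limited). The gripper opens to 94 mm and grips with 3 to 60 N. Pads are 16 mm wide; open, the fingers measure 119 mm over their backs; the gripper's body (75 mm by 177 mm) begins 78 mm behind the grasp point.
Start: joints at [73.018, 17.183, 87.147, -0, 75.671, -3.816], TCP at [0.125, 0.536, 0.303] pointing down, gripper open.
Joint ranges: [-173.82, 173.82], [-45.26, 126.66], [13.44, 144.39], [-59.66, 239.66], [0, 175.72], [-146.38, 146.38]. Speed limits (degrees/s): [127.2, 127.2, 147.25, 180, 180, 180].

## Interface

Orientations are given as [roll, pitch, yaw] about the fixed x, y, z axes, in that order (R = Rz(yaw) Ry(pitch) Rx(roll)).
In Python, from cell import readout, viewer, order gives the robot as it stands. The module is installed in compiled form; this text tells all that it offers.
- The arm moves only by the tool step_arm, never from a script. Its argument "steps" is a list of rows, each an object with "translation": the shift along the world's x, y, z normalised to -1 to 1, where 1 is 0.02 m, a list of three; "turn": the turn, a rotation vector about the world's x, y, z normalised to -1 to 1, where 1 is 6 degrees, a list of three; "fingers": the opening, from 0 (shut) to 1 (fully open). In form: [{"translation": [dx, dy, dz], "turn": [ax, ay, az], "fingers": fingers}, ...]. A call has 1 to 20 rows; each row shifts and turns the commanded pose from where the row before left it; what a row does not reach is not made up. A row lasts 1/8 s, in which the tool goes at most 62.5 mm and 10.7 degrees, less where a joint would pass 70% of its speed; a pose out of reach is approached as far as the arm can. A call with a number of a shift or a turn outside -1 to 1 is refused whole. A call with a gripper value outside its range is refused whole. The fingers move at their own pace and stop on an object; "force" is the grip in N (left out, the last holds). Time passes only in rows, so rows that do not move let the fingers close. It gives the time, the measured TCP pose, the force and the opening at its end, in the units of the state.
- readout.sense(): the state, without advancing time (a new reading comes with each control period).
- viewer.camera(name): name is "scene" or "top" or "wrist"; returns a dict with "image" (400x640x3 uint8, red, green, blue), "mtx" (3x3 intrinsics, pixels), "rvec" (rotation vector, rad) and "tvec" (3), from world to camera coordinates, as OpenCV has them; the wrist camera has in their place "T_tool_cam" (4x4, takes a point from camera to tool coordinates, whose origin is the TCP and whose axes are the flange's). Camera axes: x right, y down, z forward; pixel columns grow to the right and rows downward; lengths in m; the calibration is good to about 2 mm. A picture is of the moment at which its call begins: read the wrist's pose just before it. There is no depth.
- order.hand_in(): hands the job in, once; it reports no verdict.
The state is a dict: "clock": time; "joints": joint angles; "qd": joint speeds; "joint_torque": joint torques, N m; "tool_pos": TCP position; "orientation": TCP orientation; "ft_force": force on the tool from outside, world axes, zero at the start; "ft_torque": the same for the moment, N m; "width": finger opening in m.
Only numpy, scipy, OpenCV 4.12 (cv2) and the standard library are available. Lean on these libraries where they do the work, as an engineer would, in place of code of your own. Each camera call takes 0.05 s, during which the arm holds its last target.

## Task

The recipe stand's tray is off for washing; get its telescopic leg ready for it. Take hold of the black grip of the cam lever on top of the leg and, with the lever still open, pull the leg straight up until its thin pointer is level with the height marker on the gauge rod, then, keeping it level there, swing the lever round to its closed stop. Finish still gripping the lever with the leg held up at the marker (it sinks if let go); do not shift the marker or disturb the other things on the worktop.

Things in the scene. Friction and masses are not known exactly. Their poses are not given: they have to be found in the camera images.
- lever_grip (a point): centre of the lever's black grip: an upright plate 46 mm long (radially from the leg), 12 mm thick and 32 mm high with rounded edges, 72 mm from the leg's axis. Free on all sides, the foot lies over 100 mm below; from 15 to 50 mm from the leg's axis a thin 10 mm wide aluminium arm joins it to the 34 mm hub. Take it from above with the fingers across the 12 mm thickness. The direction from lever_pivot to lever_grip tells which way the lever points. Rises with the leg.
- lever_pivot (a point): point on the vertical axis of leg and lever, at the same height as lever_grip; the lever turns about the vertical through this point. Rises with the leg, does not turn.
- lever_turn (a joint): angle of the cam lever about the vertical (rad): 0 fully open, 1.2 closed at its stop; it closes counter-clockwise seen from above, through the side that faces the robot. Light friction (under 0.1 N m), stays where it is left.
- pointer_tip (a point): tip of the leg's pointer, a thin black bar 8 mm wide and 4 mm thick that sticks out 49 mm sideways from the leg's axis just above the outer tube; this point is half-way up its thickness. Leg, pointer and lever (0.3 kg in all) slide vertically only, up to 100 mm; the leg sinks by its own weight when let go and does not turn.
- marker_tip (a point): tip of the height marker, a black clip 14 mm high on the thin upright rod behind the leg, with a small tongue towards the pointer; this point is half-way up the marker. Somewhere 40 to 85 mm above the lowered pointer; stiff on its rod. Pointer and marker are level when pointer_tip and marker_tip have the same height (horizontal gap 5 mm, they never touch).
- lever: the cam lever itself, origin at the underside of its hub on the leg's axis; its -x axis points along the lever to the grip
- stand: the stand: a heavy dark round foot 170 mm across that does not move, an upright aluminium outer tube 30 mm wide and 140 mm high (origin on its axis at the worktop) and, 79 mm from the tube's axis, a 10 mm gauge rod 275 mm high. At yaw 0 the rod is at +65 mm x, +45 mm y and the lever points toward -x, turned 0.6 rad toward +y when open and 0.6 rad toward -y when closed.
- mustard_jar: glass mustard jar, 59 mm wide, 103 mm high, left of the stand; leave alone
- spice_jar: spice jar, 41 mm wide, 105 mm high, right of the stand; leave alone
- timer: kitchen timer, 60 mm wide, 48 mm high; leave alone
- teaspoon: teaspoon 132 mm long lying before the stand; leave alone
- carrot: carrot 162 mm long on the white chopping board at the left; leave alone
- lemon_wedge: piece of lemon, 50 mm, on the same board; leave alone

How it is judged:
By the outcome, as a careful person would: the job done as asked, in the order asked, and still so for the second after the job is handed in, while the arm keeps its last pose, push and grip.
It also fails if it takes over 35 s, if anything falls off the work surface, if the arm or the gripper's body presses on something with over 40 N, if the wrist force passes 120 N, or if a joint passes its speed limit or range.

## Working session

There is one attempt and no reset: what is moved stays moved. The work goes in short steps, Python scripts to look and compute and a tool call to move; the robot and the scene stay as the last step left them, time stands still between calls to the robot, and variables do not carry over. Pictures are saved under pics/ and viewed, and the job is handed in when it is done.

Besides the shell and the picture viewer there is one more tool, called after "Emit:" as name(argument=value, ...) on one line, values as JSON. step_arm: Moves the arm, as the interface text tells. Its arguments: {"type":"object","properties":{"steps":{"type":"array"},"force":{"type":"number"}},"required":["steps"]}

```bash
mkdir -p pics
python3 - <<'E'
from cell import readout, viewer
import cv2
s=readout.sense();print(s)
for n in ["scene","top","wrist"]:
    c=viewer.camera(n);cv2.imwrite(f"pics/{n}0.png",c["image"][:,:,::-1]);print(n,{k:v for k,v in c.items() if k!="image"})
E
```

```text
{'clock': 0.0, 'joints': array([ 7.30174873e+01,  1.72163785e+01,  8.71800768e+01, -2.26085976e-03,
        7.56690811e+01, -3.81450476e+00]), 'qd': array([-0.08753312, -0.04477643,  0.04022539,  0.08025967,  0.01643809,
        0.01650265]), 'joint_torque': array([ 5.61427732e-04, -5.31784201e+01, -3.52737808e+01,  7.08972942e-02,
        2.43730098e-02, -7.03275646e-05]), 'tool_pos': array([0.12524773, 0.53540004, 0.30208073]), 'orientation': array([-1.79934463e+02, -2.17489725e-03,  1.66832552e+02]), 'ft_force': array([0.70398554, 0.21652753, 0.16678661]), 'ft_torque': array([ 0.00655259,  0.00731948, -0.02387338]), 'width': 0.09419725228955302}
scene {'mtx': array([[473.97670646,   0.        , 319.62246754],
       [  0.        , 473.97670646, 198.29454367],
       [  0.        ,   0.        ,   1.        ]]), 'rvec': array([ 0.01538695,  2.58470169, -1.72726592]), 'tvec': array([0.48395606, 0.11169364, 1.37974051])}
top {'mtx': array([[480.69713822,   0.        , 311.17880505],
       [  0.        , 480.69713822, 207.37073268],
       [  0.        ,   0.        ,   1.        ]]), 'rvec': array([ 2.14384902, -2.12670199,  0.21847197]), 'tvec': array([0.00278886, 0.53021732, 1.37410854])}
wrist {'mtx': array([[282.72144765,   0.        , 320.46793176],
       [  0.        , 282.72144765, 196.66002779],
       [  0.        ,   0.        ,   1.        ]]), 'T_tool_cam': array([[ 7.01533416e-05, -9.57525160e-01, -2.88349723e-01,
         8.52340320e-02],
       [ 9.99999978e-01,  1.24083876e-04, -1.68753736e-04,
         3.54751144e-04],
       [ 1.97365499e-04, -2.88349705e-01,  9.57525148e-01,
        -8.21139441e-02],
       [ 0.00000000e+00,  0.00000000e+00,  0.00000000e+00,
         1.00000000e+00]])}
```

View pics/scene0.png

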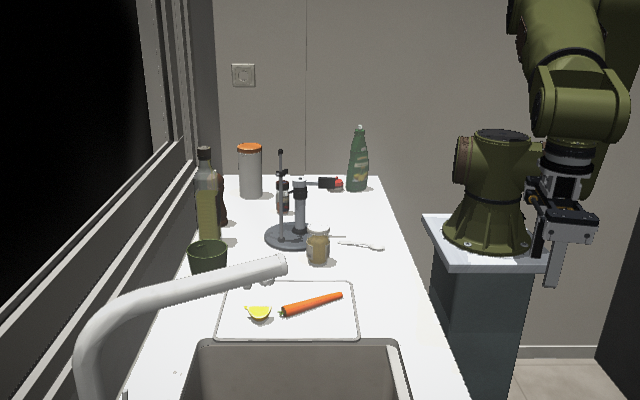

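View pics/top0.png

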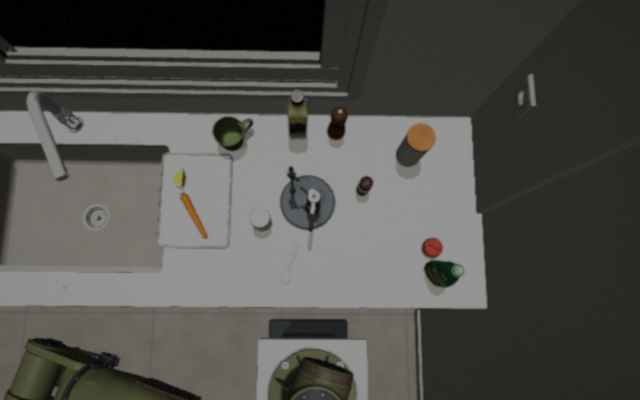

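View pics/wrist0.png

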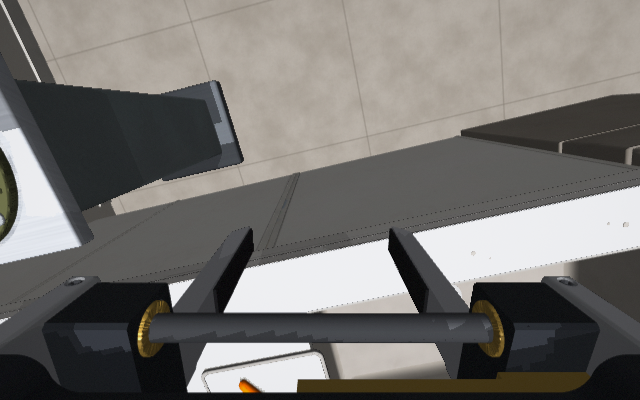

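The scene view shows the stand near (290,215). The top view shows its foot near (307,202), with the lever pointing down toward the robot. I'll enlarge both.

Run:
```python
import cv2
a=cv2.imread("pics/scene0.png")[140:260,240:360];b=cv2.imread("pics/top0.png")[150:270,250:370]
cv2.imwrite("pics/s1.png",cv2.resize(a,(600,600),interpolation=cv2.INTER_CUBIC))
cv2.imwrite("pics/t1.png",cv2.convertScaleAbs(cv2.resize(b,(600,600),interpolation=cv2.INTER_CUBIC),alpha=2))
```

```text
(no output)
```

View pics/s1.png

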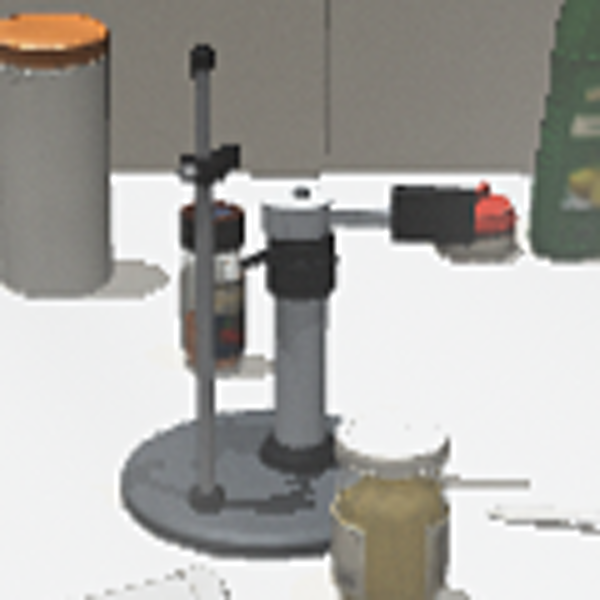

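View pics/t1.png

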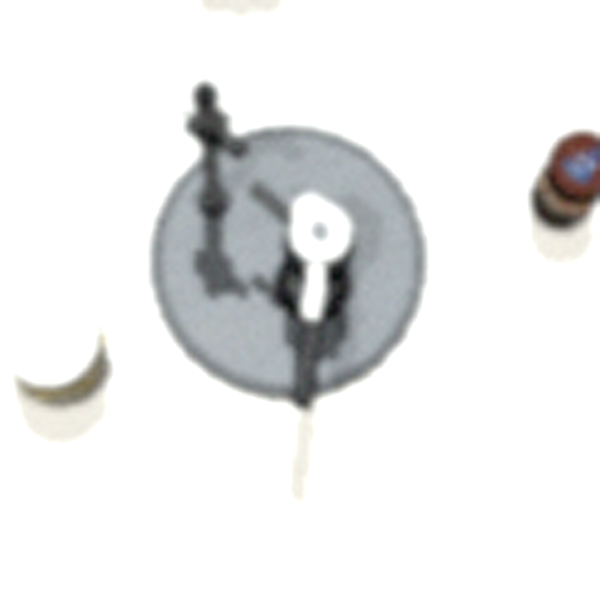

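```bash
cat > h.py <<'E'
import numpy as np,cv2
from cell import readout,viewer
from scipy.spatial.transform import Rotation as Ro
def cam(n,tag=None):
    s=readout.sense(); c=viewer.camera(n)
    if tag: cv2.imwrite(f"pics/{tag}.png",c["image"][:,:,::-1])
    if n=="wrist":
        R=Ro.from_euler('xyz',s["orientation"],degrees=True).as_matrix();T=np.eye(4);T[:3,:3]=R;T[:3,3]=s["tool_pos"]
        W=T@c["T_tool_cam"];c["R"]=W[:3,:3].T;c["t"]=-c["R"]@W[:3,3]
    else: c["R"]=cv2.Rodrigues(c["rvec"])[0];c["t"]=c["tvec"]
    return c
def ray(c,p):
    d=c["R"].T@np.linalg.inv(c["mtx"])@np.array([p[0],p[1],1.]);return -c["R"].T@c["t"],d/np.linalg.norm(d)
def onz(c,p,z):
    o,d=ray(c,p);return o+d*(z-o[2])/d[2]
def tri(*cp):
    A=np.zeros((3,3));b=np.zeros(3);rs=[ray(c,p) for c,p in cp]
    for o,d in rs:
        M=np.eye(3)-np.outer(d,d);A+=M;b+=M@o
    x=np.linalg.solve(A,b);return x,[round(1000*np.linalg.norm((np.eye(3)-np.outer(d,d))@(x-o)),1) for o,d in rs]
def proj(c,X):
    x=c["R"]@np.asarray(X)+c["t"];x=c["mtx"]@x;return x[:2]/x[2]
E
python3 - <<'E'
from h import *
np.set_printoptions(precision=4,suppress=True)
S=cam("scene");T=cam("top")
zs=lambda u,v:((u+.5)/5-.5+240,(v+.5)/5-.5+140)
zt=lambda u,v:((u+.5)/5-.5+250,(v+.5)/5-.5+150)
print("cams",ray(S,(0,0))[0],ray(T,(0,0))[0])
print("foot",onz(T,zt(288,263),0.012))
print("hubtop",tri((S,zs(296,200)),(T,zt(320,231))))
print("grip",tri((S,zs(432,213)),(T,zt(306,362))))
print("rodtop",tri((S,zs(203,48)),(T,zt(205,93))))
print("rodbase T",onz(T,zt(213,205),.015),"S",onz(S,zs(207,490),.015))
print("tubebase S",onz(S,zs(298,455),.012))
print("marker",tri((S,zs(238,157)),(T,zt(243,150))))
print("ptr",tri((S,zs(245,265)),(T,zt(255,186))))
E
```

```text
cams [0.53   1.2186 0.62  ] [0.2717 0.0363 1.4471]
foot [0.5528 0.0185 0.012 ]
hubtop (array([0.5423, 0.003 , 0.1709]), [np.float64(2.7), np.float64(2.7)])
grip (array([0.4695, 0.0102, 0.1672]), [np.float64(1.3), np.float64(1.3)])
rodtop (array([0.5898, 0.0641, 0.2747]), [np.float64(1.7), np.float64(1.7)])
rodbase T [0.5878 0.0645 0.015 ] S [0.5928 0.0445 0.015 ]
tubebase S [ 0.5431 -0.006   0.012 ]
marker (array([0.5747, 0.0452, 0.2106]), [np.float64(0.1), np.float64(0.1)])
ptr (array([0.5706, 0.0387, 0.147 ]), [np.float64(1.0), np.float64(1.0)])
```

The stand axis is about (0.543, 0.003), the grip about (0.470, 0.010, 0.167) and the marker height about 0.21. The lever points at roughly 174°. I'll move to a pre-grasp point above the grip.

Emit:
step_arm(steps=[{"translation": [0.6, -0.9, 0.15], "turn": [0, 0, -0.99], "fingers": 1}, {"translation": [0.6, -0.9, 0.15], "turn": [0, 0, -0.99], "fingers": 1}, {"translation": [0.6, -0.9, 0.15], "turn": [0, 0, -0.99], "fingers": 1}, {"translation": [0.6, -0.9, 0.15], "turn": [0, 0, -0.99], "fingers": 1}, {"translation": [0.6, -0.9, 0.15], "turn": [0, 0, -0.99], "fingers": 1}, {"translation": [0.6, -0.9, 0.15], "turn": [0, 0, -0.99], "fingers": 1}, {"translation": [0.6, -0.9, 0.15], "turn": [0, 0, -0.99], "fingers": 1}, {"translation": [0.6, -0.9, 0.15], "turn": [0, 0, -0.99], "fingers": 1}, {"translation": [0.6, -0.9, 0.15], "turn": [0, 0, -0.99], "fingers": 1}, {"translation": [0.6, -0.9, 0.15], "turn": [0, 0, -0.99], "fingers": 1}, {"translation": [0.6, -0.9, 0.15], "turn": [0, 0, -0.99], "fingers": 1}, {"translation": [0.6, -0.9, 0.15], "turn": [0, 0, -0.99], "fingers": 1}, {"translation": [0.6, -0.9, 0.15], "turn": [0, 0, -0.99], "fingers": 1}, {"translation": [0.6, -0.9, 0.15], "turn": [0, 0, -0.99], "fingers": 1}, {"translation": [0.6, -0.9, 0.15], "turn": [0, 0, -0.99], "fingers": 1}, {"translation": [0.6, -0.9, 0.15], "turn": [0, 0, -0.99], "fingers": 1}, {"translation": [0.6, -0.9, 0.15], "turn": [0, 0, -0.99], "fingers": 1}, {"translation": [0.6, -0.9, 0.15], "turn": [0, 0, -0.99], "fingers": 1}, {"translation": [0.6, -0.9, 0.15], "turn": [0, 0, -0.99], "fingers": 1}, {"translation": [0.6, -0.9, 0.15], "turn": [0, 0, -0.99], "fingers": 1}])

```text
clock: 2.75
tool_pos: [0.3656, 0.1749, 0.3628]
orientation: [180.0, -0.0, 47.8]
ft_force: [0.1, 0.4, -0.2]
width: 0.0941
```

Emit:
step_arm(steps=[{"translation": [0.56, -0.92, 0], "turn": [0, 0, -0.99], "fingers": 1}, {"translation": [0.56, -0.92, 0], "turn": [0, 0, -0.99], "fingers": 1}, {"translation": [0.56, -0.92, 0], "turn": [0, 0, -0.99], "fingers": 1}, {"translation": [0.56, -0.92, 0], "turn": [0, 0, -0.99], "fingers": 1}, {"translation": [0.56, -0.92, 0], "turn": [0, 0, -0.99], "fingers": 1}, {"translation": [0.56, -0.92, 0], "turn": [0, 0, -0.99], "fingers": 1}, {"translation": [0.56, -0.92, 0], "turn": [0, 0, -0.99], "fingers": 1}, {"translation": [0.56, -0.92, 0], "turn": [0, 0, -0.99], "fingers": 1}, {"translation": [0.56, -0.92, 0], "turn": [0, 0, -0.99], "fingers": 1}, {"translation": [0, 0, 0], "turn": [0, 0, 0], "fingers": 1}, {"translation": [0, 0, 0], "turn": [0, 0, 0], "fingers": 1}])

```text
clock: 4.12
tool_pos: [0.4658, 0.0104, 0.3626]
orientation: [-180.0, 0.0, -5.3]
ft_force: [-0.1, 0.4, -0.2]
width: 0.0939
```

Run:
```python
from h import *
w=cam("wrist","w1");s=readout.sense();print(s["clock"],s["tool_pos"],s["orientation"])
np.savez("w1.npz",R=w["R"],t=w["t"],mtx=w["mtx"])
cv2.imwrite("pics/w1b.png",cv2.resize(w["image"][:,:,::-1],(800,500)))
```

```text
4.175 [0.46575655 0.01047587 0.36266037] [-1.79995705e+02  2.44708757e-03 -5.29993786e+00]
```

View pics/w1.png

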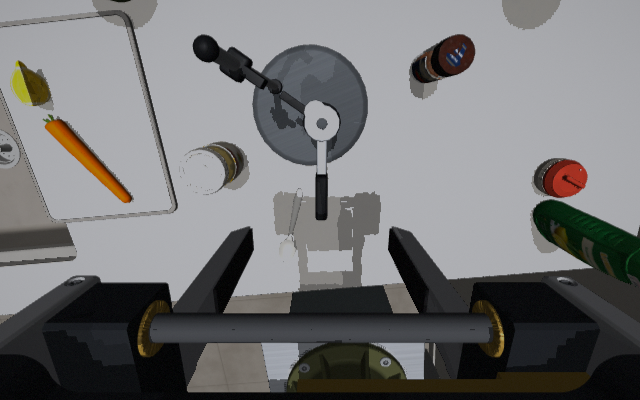

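The wrist view has the hub at (322,124), the grip spanning (321,176) to (321,219) and the rod top at (205,48). The lever lines up with the tool. Next I refine the positions.

Run:
```python
from h import *
np.set_printoptions(precision=4,suppress=True)
S=cam("scene","s2");w=cam("wrist")
im=w["image"].astype(int)
zs=lambda u,v:((u+.5)/5-.5+240,(v+.5)/5-.5+140)
g=im[165:225,300:345].sum(2)<150
ys,xs=np.nonzero(g);print("grip px",xs.min()+300,xs.max()+300,ys.min()+165,ys.max()+165)
for v in (180,195,210): 
    r=np.nonzero(g[v-165])[0]+300;print(v,r.min(),r.max())
cv2.imwrite("pics/w1c.png",cv2.resize(w["image"][30:230,190:350,::-1],(640,800))[:600])
top=.183
print("grip ends",onz(w,(321,176),top),onz(w,(321,219),top-.01))
print("hub",onz(w,(322,124),.175))
print("rodtop",tri((w,(205,48)),(S,zs(203,48))))
print("rodbase",onz(w,(275,86),.02))
print("griptop back corner S proj", [proj(S,x) for x in ([.493,.008,.183],[.447,.012,.183],[.493,.008,.151])])
a=S["image"][160:200,285:350,::-1];cv2.imwrite("pics/s2c.png",cv2.resize(a,None,fx=12,fy=12,interpolation=cv2.INTER_CUBIC))
```

```text
grip px 316 327 173 219
180 316 327
195 316 326
210 316 326
grip ends [0.4909 0.0081 0.183 ] [0.4437 0.0124 0.173 ]
hub [0.538  0.0028 0.175 ]
rodtop (array([0.5898, 0.0628, 0.2743]), [np.float64(1.8), np.float64(1.8)])
rodbase [0.5893 0.0636 0.02  ]
griptop back corner S proj [array([317.9446, 176.465 ]), array([334.9506, 177.1629]), array([317.7058, 187.4616])]
```

View pics/w1c.png

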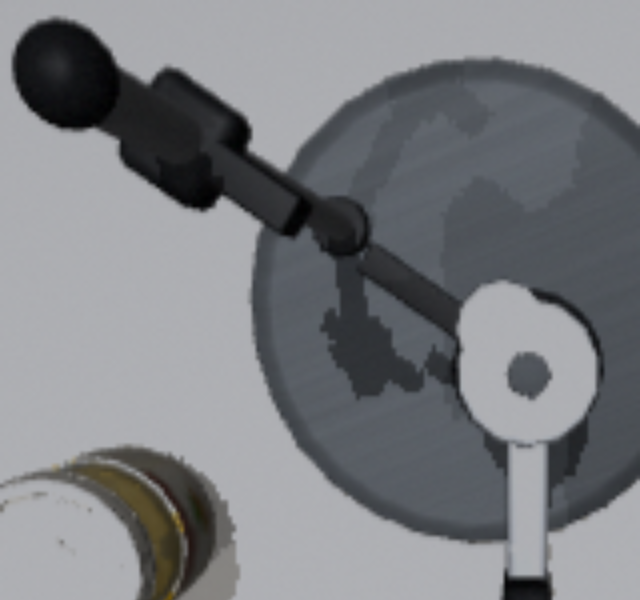

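View pics/s2c.png

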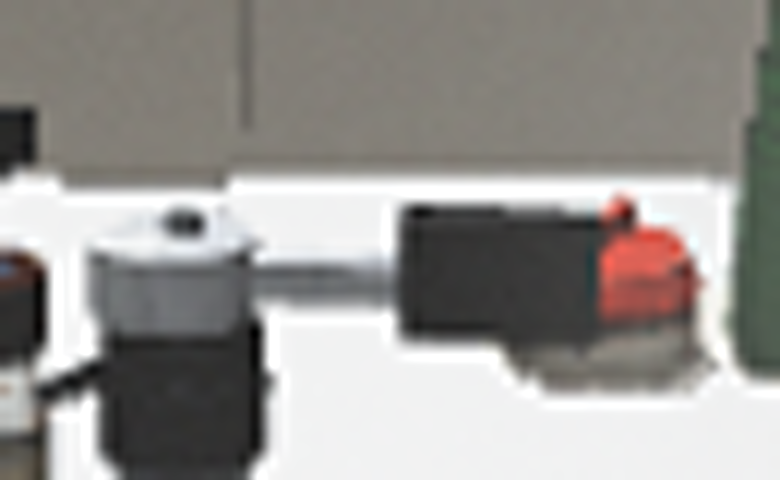

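Emit:
step_arm(steps=[{"translation": [0.1, 0, -1], "turn": [0, 0, 0], "fingers": 1}, {"translation": [0, 0, -1], "turn": [0, 0, 0], "fingers": 0.7}, {"translation": [0, 0, -1], "turn": [0, 0, 0], "fingers": 0.5}, {"translation": [0, 0, -1], "turn": [0, 0, 0], "fingers": 0.5}, {"translation": [0, 0, -1], "turn": [0, 0, 0], "fingers": 0.5}, {"translation": [0, 0, -0.95], "turn": [0, 0, 0], "fingers": 0.5}, {"translation": [0, 0, 0], "turn": [0, 0, 0], "fingers": 0.4}, {"translation": [0, 0, 0], "turn": [0, 0, 0], "fingers": 0.3}], force=30)

```text
clock: 5.28
tool_pos: [0.4683, 0.0101, 0.2445]
orientation: [-180.0, -0.1, -5.4]
ft_force: [-0.2, -1.0, 0.5]
width: 0.0311
```

Run:
```python
from h import *
w=cam("wrist","w2");s=readout.sense();print(s["clock"],s["tool_pos"],s["orientation"],s["width"],s["ft_force"])
```

```text
5.325 [0.46831324 0.01006925 0.24457924] [-1.79996326e+02 -7.73475730e-02 -5.40029538e+00] 0.028634235907184863 [-0.39462847 -0.24385918 -0.19808852]
```

View pics/w2.png

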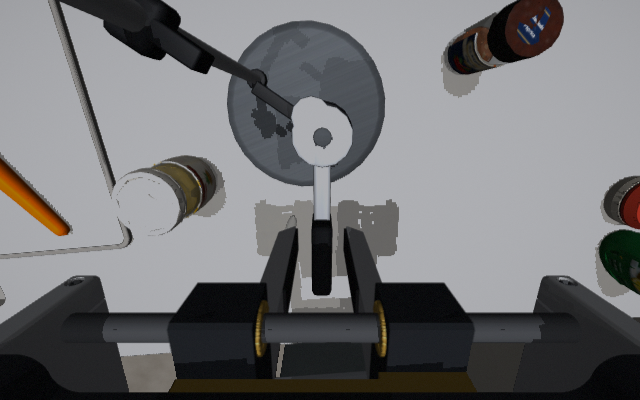

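The grip at (321,258) is centred between the fingers, so I close.

Emit:
step_arm(steps=[{"translation": [0, 0, 0], "turn": [0, 0, 0], "fingers": 0}, {"translation": [0, 0, 0], "turn": [0, 0, 0], "fingers": 0}, {"translation": [0, 0, 0], "turn": [0, 0, 0], "fingers": 0}], force=30)

```text
clock: 5.7
tool_pos: [0.4682, 0.0098, 0.244]
orientation: [180.0, -0.0, -5.4]
ft_force: [-1.4, -1.0, 3.0]
width: 0.0122
```

Run:
```python
from h import *
w=cam("wrist","w3");s=readout.sense();print(s["clock"],s["tool_pos"],s["orientation"],s["width"],s["ft_force"])
S=cam("scene","s3")
cv2.imwrite("pics/w3c.png",cv2.resize(w["image"][0:150,80:280,::-1],None,fx=4,fy=4,interpolation=cv2.INTER_CUBIC))
cv2.imwrite("pics/s3c.png",cv2.resize(S["image"][160:205,265:325,::-1],None,fx=12,fy=12,interpolation=cv2.INTER_CUBIC))
```

```text
5.75 [0.46813789 0.00981148 0.2439646 ] [ 1.79991029e+02 -2.68751922e-02 -5.43819762e+00] 0.012014601002259541 [-1.22512515 -1.72995787  3.39225449]
```

View pics/w3c.png

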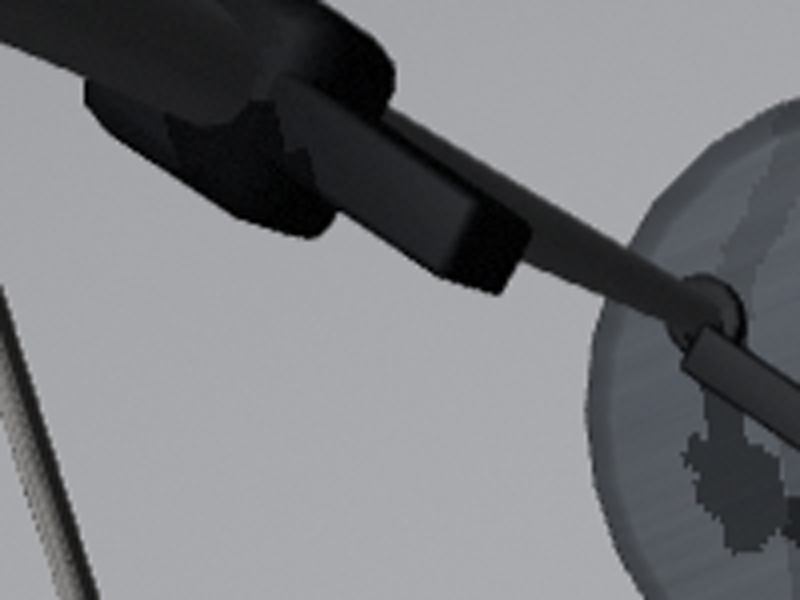

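View pics/s3c.png

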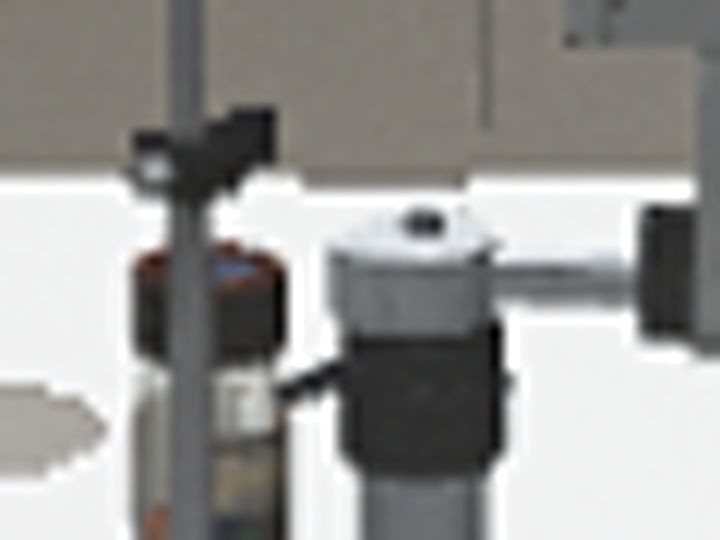

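Run:
```python
from h import *
np.set_printoptions(precision=4,suppress=True)
S=cam("scene");w=cam("wrist");s=readout.sense()
zw=lambda u,v:((u+.5)/4-.5+80,(v+.5)/4-.5)
zs=lambda u,v:((u+.5)/12-.5+265,(v+.5)/12-.5+160)
m=tri((w,zw(486,250)),(S,zs(258,137)));p=tri((w,zw(694,347)),(S,zs(280,389)))
print("marker",m,"ptr",p,m[0]-p[0])
print(s["clock"],s["tool_pos"],s["ft_force"])
for a in (np.array([.5395,.0032]),):
    for q in (m,p): d=q[0][:2]-a;print(np.linalg.norm(d),np.degrees(np.arctan2(d[1],d[0])))
```

```text
marker (array([0.5756, 0.0452, 0.2103]), [np.float64(2.2), np.float64(2.2)]) ptr (array([0.5714, 0.0402, 0.1494]), [np.float64(2.1), np.float64(2.1)]) [0.0043 0.005  0.0608]
5.9 [0.4681 0.0098 0.2439] [-2.2368 -1.5867  5.5708]
0.05540438483151765 49.29648907265829
0.04879960972360074 49.220479135776216
```

Lift of about 61 mm needed. I lift nearly that far, then compare the two.

Emit:
step_arm(steps=[{"translation": [0, 0, 0.3], "turn": [0, 0, 0], "fingers": 0}, {"translation": [0, 0, 0.4], "turn": [0, 0, 0], "fingers": 0}, {"translation": [0, 0, 0.5], "turn": [0, 0, 0], "fingers": 0}, {"translation": [0, 0, 0.5], "turn": [0, 0, 0], "fingers": 0}, {"translation": [0, 0, 0.5], "turn": [0, 0, 0], "fingers": 0}, {"translation": [0, 0, 0.4], "turn": [0, 0, 0], "fingers": 0}, {"translation": [0, 0, 0.4], "turn": [0, 0, 0], "fingers": 0}, {"translation": [0, 0, 0], "turn": [0, 0, 0], "fingers": 0}, {"translation": [0, 0, 0], "turn": [0, 0, 0], "fingers": 0}], force=35)

```text
clock: 7.02
tool_pos: [0.4681, 0.0099, 0.3036]
orientation: [180.0, -0.0, -5.4]
ft_force: [3.6, -4.1, -2.7]
width: 0.012
```

```bash
cat > look.py <<'E'
import sys
from h import *
t=sys.argv[1]
s=readout.sense();print(s["clock"],s["tool_pos"],s["orientation"],s["width"],s["ft_force"],s["ft_torque"])
w=cam("wrist",t+"w");S=cam("scene",t+"s")
cv2.imwrite(f"pics/{t}wc.png",cv2.resize(w["image"][0:150,150:350,::-1],None,fx=4,fy=4,interpolation=cv2.INTER_CUBIC))
cv2.imwrite(f"pics/{t}sc.png",cv2.resize(S["image"][145:190,265:325,::-1],None,fx=12,fy=12,interpolation=cv2.INTER_CUBIC))
E
python3 look.py a
```

```text
7.025 [0.4681154  0.00989315 0.30356871] [ 1.79996740e+02 -1.30458146e-02 -5.42814451e+00] 0.012023779389746319 [ 3.60976719 -4.11805848 -2.70461781] [-0.71903394 -0.55440937 -0.18930545]
```

View pics/aw.png

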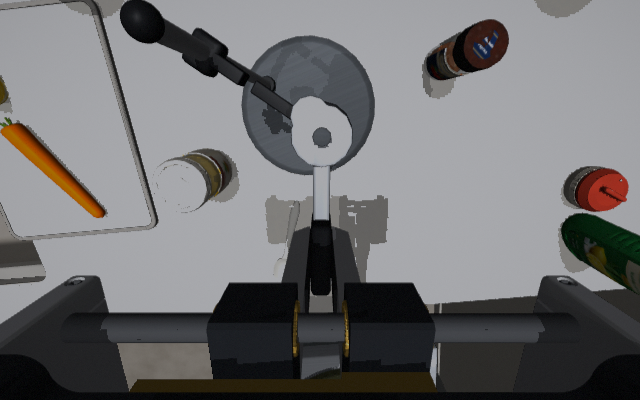

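View pics/awc.png

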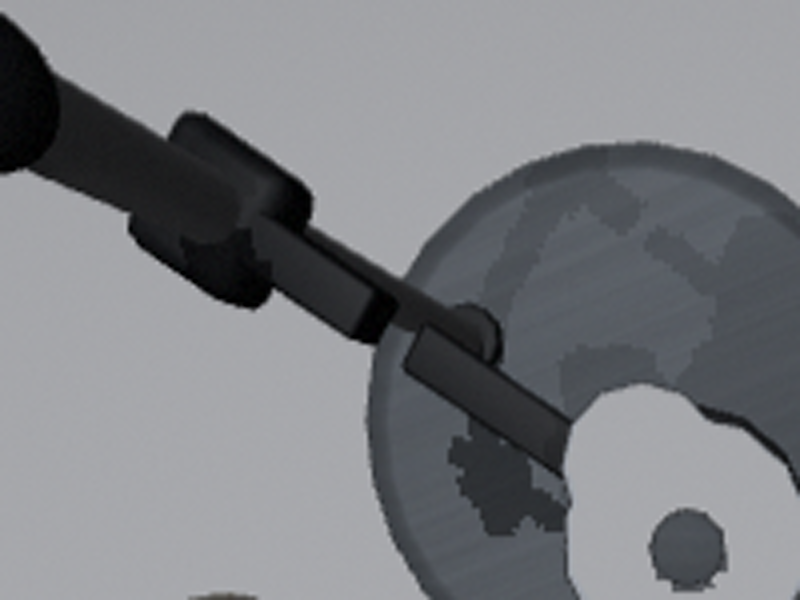

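View pics/asc.png

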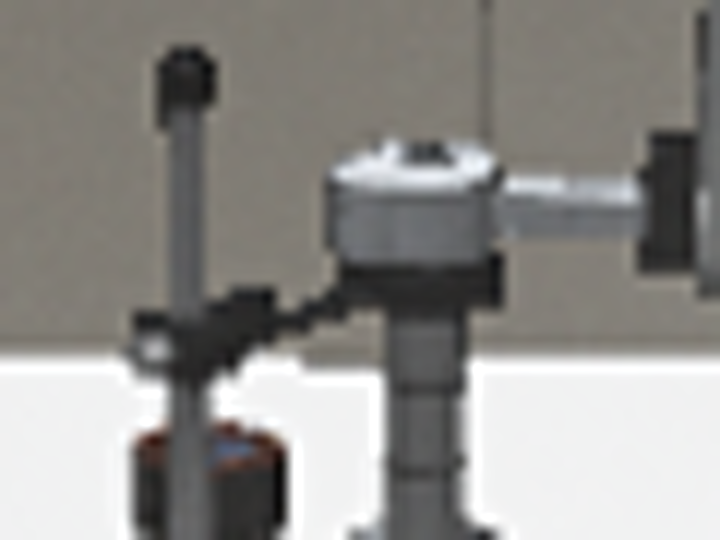

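Run:
```python
from h import *
np.set_printoptions(precision=4,suppress=True)
S=cam("scene");w=cam("wrist");s=readout.sense();print(s["clock"],s["tool_pos"])
zw=lambda u,v:((u+.5)/4-.5+150,(v+.5)/4-.5)
zs=lambda u,v:((u+.5)/12-.5+265,(v+.5)/12-.5+145)
m=tri((w,zw(376,317)),(S,zs(258,317)));p=tri((w,zw(415,345.5)),(S,zs(282,326)))
print("marker",m,"ptr",p,m[0]-p[0])
print("wrist-only, fixed gap 5mm radial: ")
u=np.array([np.cos(np.radians(49.3)),np.sin(np.radians(49.3)),0])
inv=lambda q:(np.array(q)+.5-0)
for zm in (.205,.21,.215):
    M=onz(w,zw(376,317),zm)
    for dz in (-.004,-.002,0,.002,.004):
        P=M-u*.005+[0,0,-dz]; x=proj(w,P);X=proj(S,P)
        print(zm,dz,"wrist zoom ptr",(x-[150,0]+.5)*4-.5,"obs 415 345.5")
M=m[0]
for dz in (-.004,0,.004):
    P=M-u*.005+[0,0,-dz];print("scene d px zoom",(proj(S,P)-proj(S,M))*12,"obs",282-258,326-317)
```

```text
7.225 [0.4681 0.0099 0.3034]
marker (array([0.5757, 0.0448, 0.2103]), [np.float64(2.1), np.float64(2.1)]) ptr (array([0.5712, 0.0405, 0.2069]), [np.float64(1.6), np.float64(1.6)]) [0.0045 0.0043 0.0034]
wrist-only, fixed gap 5mm radial: 
0.205 -0.004 wrist zoom ptr [398.4601 335.3357] obs 415 345.5
0.205 -0.002 wrist zoom ptr [401.7347 336.6314] obs 415 345.5
0.205 0 wrist zoom ptr [404.9349 337.8976] obs 415 345.5
0.205 0.002 wrist zoom ptr [408.063  339.1353] obs 415 345.5
0.205 0.004 wrist zoom ptr [411.1216 340.3456] obs 415 345.5
0.21 -0.004 wrist zoom ptr [399.1117 335.8676] obs 415 345.5
0.21 -0.002 wrist zoom ptr [402.4725 337.1942] obs 415 345.5
0.21 0 wrist zoom ptr [405.7547 338.4897] obs 415 345.5
0.21 0.002 wrist zoom ptr [408.961  339.7553] obs 415 345.5
0.21 0.004 wrist zoom ptr [412.094  340.9919] obs 415 345.5
0.215 -0.004 wrist zoom ptr [399.8022 336.4314] obs 415 345.5
0.215 -0.002 wrist zoom ptr [403.2538 337.7902] obs 415 345.5
0.215 0 wrist zoom ptr [406.6223 339.1163] obs 415 345.5
0.215 0.002 wrist zoom ptr [409.9107 340.4109] obs 415 345.5
0.215 0.004 wrist zoom ptr [413.1218 341.6751] obs 415 345.5
scene d px zoom [ 15.5302 -22.8839] obs 24 9
scene d px zoom [15.5958 -5.5416] obs 24 9
scene d px zoom [15.6611 11.7582] obs 24 9
```

The pointer is about 3.5–4 mm low by triangulation. I raise it 3.5 mm and look again.

Emit:
step_arm(steps=[{"translation": [0, 0, 0.18], "turn": [0, 0, 0], "fingers": 0}, {"translation": [0, 0, 0], "turn": [0, 0, 0], "fingers": 0}, {"translation": [0, 0, 0], "turn": [0, 0, 0], "fingers": 0}])

```text
clock: 7.6
tool_pos: [0.4681, 0.0099, 0.307]
orientation: [180.0, -0.0, -5.4]
ft_force: [3.7, -2.8, -2.1]
width: 0.012
```

```bash
python3 look.py b
```

```text
7.6 [0.4681319  0.00990314 0.30704255] [ 1.79998044e+02 -6.38070821e-03 -5.43061967e+00] 0.01203849275711965 [ 3.73670245 -2.82532573 -2.11118487] [-0.74010479 -0.59545159 -0.1831615 ]
```

View pics/bwc.png

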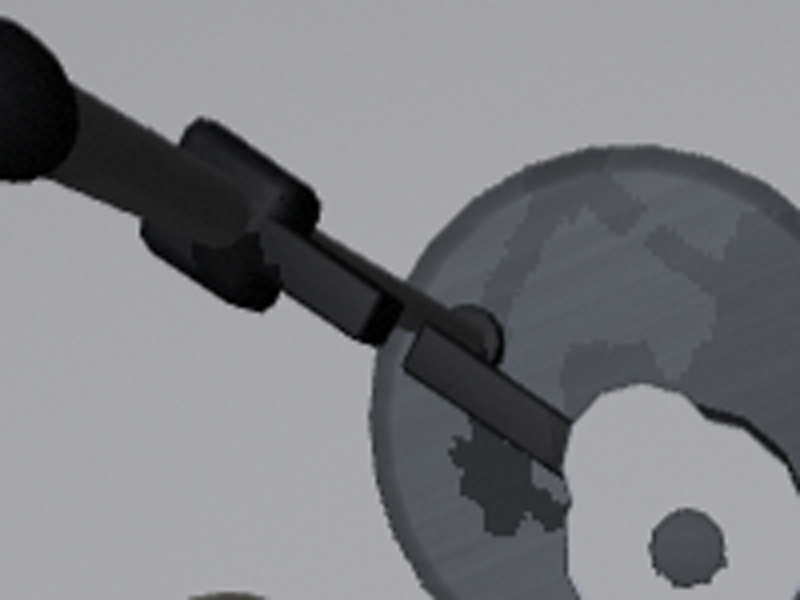

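View pics/bsc.png

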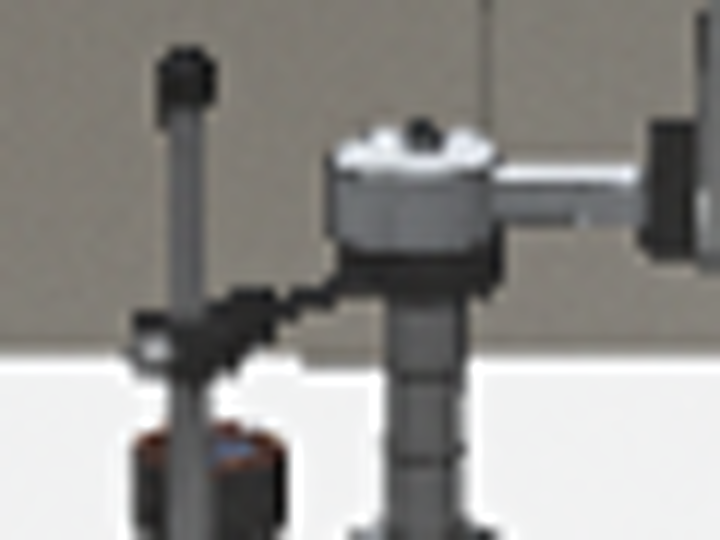

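The scene view puts the pointer roughly level with the tongue mid-height (pointer tip about (283,309), tongue mid about 317 at x=258 in the zoomed crop). I check it sub-pixel with column profiles against the projected outlines of the two bars.

```bash
cat > prof.py <<'E'
from h import *
np.set_printoptions(precision=2,suppress=True,linewidth=200)
S=cam("scene");s=readout.sense();print(s["clock"],s["tool_pos"])
g=S["image"].astype(float).mean(2)
print("rows 165-178, cols 283-294");print(g[164:179,283:296].round(0).astype(int))
u=np.array([np.cos(np.radians(49.3)),np.sin(np.radians(49.3)),0]);n=np.array([-u[1],u[0],0])
A=np.array([.5395,.0032,0])
def span(r0,r1,hw,z,hh,col):
    pts=np.array([proj(S,A+u*r+n*a+[0,0,z+b]) for r in(r0,r1) for a in(-hw,hw) for b in(-hh,hh)],np.float32)
    h=cv2.convexHull(pts)[:,0];ys=[]
    for i in range(len(h)):
        a,b=h[i],h[(i+1)%len(h)]
        if min(a[0],b[0])<=col<=max(a[0],b[0]) and a[0]!=b[0]: ys.append(a[1]+(b[1]-a[1])*(col-a[0])/(b[0]-a[0]))
    return (min(ys),max(ys)) if ys else None
for c in range(283,296):
    print(c,"marker .210",span(.054,.070,.004,.210,.007,c),"ptr .210",span(.017,.049,.004,.210,.002,c))
E
python3 prof.py
```

```text
7.75 [0.47 0.01 0.31]
rows 165-178, cols 283-294
[[125 125 124 124 123 126 125 124 128  78  97 109 109]
 [124 125 124 124 125 123 122 123 126 130  63  75  97]
 [125 124 125 125 125 124 125 123 126 132  49  35  36]
 [127 125 128 128 127 126 125 126 129 122  52  44  44]
 [130 119 118 120 116 129 117 118 122  58  47  47  44]
 [121  56  42  45  35 113  51  40  43  41  59  64  63]
 [ 42  39  40  39  38  42  46  63  63  60 126 132 131]
 [ 43  43  41  40  37  63  60 126 130 130 128 126 127]
 [ 46  44  41  39  36 126 130 128 128 127 127 126 126]
 [ 44  39  35  62  61 122 124 125 126 126 125 127 127]
 [ 40  32  88 175 176 173 169 121 114 115 117 116 117]
 [ 62  57 215 251 251 250 252 168 148 148 149 150 152]
 [175 172 248 246 244 243 245 247 249 250 250 250 252]
 [254 250 245 242 241 242 242 243 243 243 243 244 245]
 [250 247 244 244 242 242 242 242 242 242 243 241 244]]
283 marker .210 (np.float32(169.29932), np.float32(175.1068)) ptr .210 None
284 marker .210 (np.float32(168.95094), np.float32(175.42023)) ptr .210 None
285 marker .210 (np.float32(168.60255), np.float32(175.19061)) ptr .210 None
286 marker .210 (np.float32(168.25418), np.float32(174.82758)) ptr .210 None
287 marker .210 (np.float32(168.47874), np.float32(174.46454)) ptr .210 None
288 marker .210 (np.float32(168.77911), np.float32(174.1015)) ptr .210 (np.float32(169.3632), np.float32(171.17842))
289 marker .210 None ptr .210 (np.float32(169.01079), np.float32(171.48276))
290 marker .210 None ptr .210 (np.float32(168.65837), np.float32(171.57411))
291 marker .210 None ptr .210 (np.float32(168.30594), np.float32(171.21512))
292 marker .210 None ptr .210 (np.float32(167.95352), np.float32(170.85614))
293 marker .210 None ptr .210 (np.float32(167.60109), np.float32(170.49716))
294 marker .210 None ptr .210 (np.float32(167.24867), np.float32(170.13817))
295 marker .210 None ptr .210 (np.float32(166.89626), np.float32(169.77919))
```

Both bars sit at about the same sub-pixel offset, so pointer and marker are level within roughly 1 mm. Next I compute the swing rows about the axis.

Run:
```python
import numpy as np
A=np.array([.5397,.0031]);P0=np.array([.4681,.0099]);v=P0-A
prev=np.zeros(2);acc=np.zeros(2)
for k in range(1,16):
    a=np.radians(4*k);c,s=np.cos(a),np.sin(a)
    d=(A+np.array([c*v[0]-s*v[1],s*v[0]+c*v[1]])-P0)/.02
    st=np.round(d-acc,3);acc+=st;print(k,st)
```

```text
1 [-0.015 -0.251]
2 [ 0.003 -0.251]
3 [ 0.02 -0.25]
4 [ 0.037 -0.248]
5 [ 0.055 -0.245]
6 [ 0.071 -0.241]
7 [ 0.088 -0.235]
8 [ 0.105 -0.228]
9 [ 0.12 -0.22]
10 [ 0.135 -0.212]
11 [ 0.15  -0.201]
12 [ 0.163 -0.191]
13 [ 0.176 -0.179]
14 [ 0.188 -0.166]
15 [ 0.2   -0.152]
```

Emit:
step_arm(steps=[{"translation": [-0.015, -0.25, 0], "turn": [0, 0, 0.667], "fingers": 0}, {"translation": [0.003, -0.25, 0], "turn": [0, 0, 0.667], "fingers": 0}, {"translation": [0.02, -0.25, 0], "turn": [0, 0, 0.667], "fingers": 0}, {"translation": [0.037, -0.25, 0], "turn": [0, 0, 0.667], "fingers": 0}, {"translation": [0.055, -0.245, 0], "turn": [0, 0, 0.667], "fingers": 0}, {"translation": [0.071, -0.24, 0], "turn": [0, 0, 0.667], "fingers": 0}, {"translation": [0.088, -0.235, 0], "turn": [0, 0, 0.667], "fingers": 0}, {"translation": [0, 0, 0], "turn": [0, 0, 0], "fingers": 0}])

```text
clock: 8.75
tool_pos: [0.4732, -0.0245, 0.3069]
orientation: [-180.0, 0.0, 22.5]
ft_force: [1.2, -2.5, -2.5]
width: 0.0121
```

```bash
python3 look.py c; python3 prof.py | head -18
```

```text
8.75 [ 0.47321074 -0.02451334  0.30691459] [-1.79973352e+02  2.48566694e-02  2.25472922e+01] 0.012108219714947773 [ 1.18064968 -2.52614364 -2.47833445] [-0.54902102 -0.305827   -0.13866824]
8.9 [ 0.47 -0.02  0.31]
rows 165-178, cols 283-294
[[125 125 124 124 125 125 123 123 125 126 115 106 111]
 [126 124 125 125 124 125 123 124 125 128  48  92 107]
 [124 125 125 126 126 124 125 124 126 132  48  36  43]
 [128 126 127 127 128 123 125 127 129 121  53  45  39]
 [129 119 119 119 116 129 118 119 122  69  47  46  42]
 [122  58  42  43  37 115  52  41  43  40  63  64  63]
 [ 43  41  42  39  40  43  49  37  60  58 125 131 133]
 [ 44  44  40  42  38  62  64  59 127 130 128 127 129]
 [ 47  43  41  39  36 127 132 130 129 128 126 125 126]
 [ 42  41  34  67  58 122 127 124 125 125 128 127 127]
 [ 40  34  87 176 174 175 169 120 115 117 118 115 120]
 [ 63  57 215 252 251 250 253 165 148 148 147 148 150]
 [174 173 248 245 243 244 245 248 249 250 251 251 252]
 [254 250 245 243 242 242 242 243 243 244 244 243 246]
 [249 247 245 243 242 242 242 242 242 242 242 241 244]]
283 marker .210 (np.float32(169.29932), np.float32(175.1068)) ptr .210 None
```

View pics/cw.png

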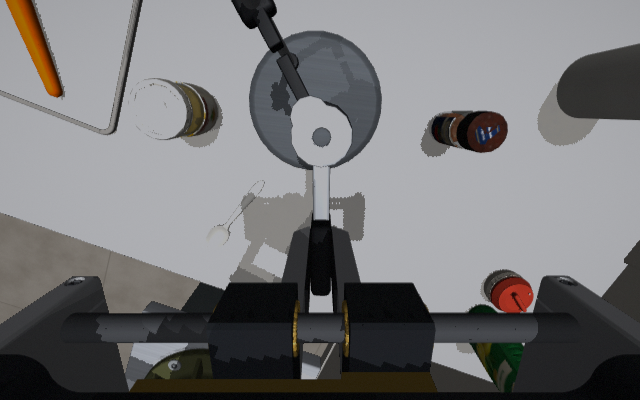

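The hub and lever stay aligned (hub (321,136), grip (321,258)) and the forces are low. I continue the swing.

Emit:
step_arm(steps=[{"translation": [0.105, -0.228, 0.015], "turn": [0, 0, 0.667], "fingers": 0}, {"translation": [0.12, -0.22, 0], "turn": [0, 0, 0.667], "fingers": 0}, {"translation": [0.135, -0.21, 0], "turn": [0, 0, 0.667], "fingers": 0}, {"translation": [0.15, -0.2, 0], "turn": [0, 0, 0.667], "fingers": 0}, {"translation": [0.163, -0.19, 0], "turn": [0, 0, 0.667], "fingers": 0}, {"translation": [0, 0, 0], "turn": [0, 0, 0], "fingers": 0}])

```text
clock: 9.65
tool_pos: [0.4866, -0.0455, 0.3073]
orientation: [-180.0, 0.0, 42.5]
ft_force: [-1.1, -3.9, -2.2]
width: 0.012
```

```bash
python3 -c "
from h import *
s=readout.sense();print(s['clock'],s['tool_pos'],s['orientation'],s['ft_force'],s['ft_torque'],s['joints'])"
```

```text
9.65 [ 0.48656785 -0.04549471  0.30734128] [-1.79973739e+02  4.30110548e-02  4.25207318e+01] [-1.06620543 -3.89460263 -2.19739294] [-0.91754282  0.15957281 -0.17371063] [-9.63048136e+00  9.12402561e+00  9.64107260e+01 -1.85224429e-02
  7.45123762e+01  3.78537501e+01]
```

Emit:
step_arm(steps=[{"translation": [0.088, -0.09, 0], "turn": [0, 0, 0.333], "fingers": 0}, {"translation": [0.088, -0.09, 0], "turn": [0, 0, 0.333], "fingers": 0}, {"translation": [0, 0, 0], "turn": [0, 0, 0], "fingers": 0}])

```text
clock: 10.02
tool_pos: [0.49, -0.049, 0.3074]
orientation: [-180.0, 0.0, 46.5]
ft_force: [-0.8, -4.7, -3.0]
width: 0.0116
```

```bash
python3 -c "
from h import *
s=readout.sense();print(s['clock'],s['tool_pos'],s['orientation'],s['ft_force'],s['ft_torque'],s['joints'])"
```

```text
10.025 [ 0.48999357 -0.04901413  0.3073608 ] [-1.79977709e+02  4.34324994e-02  4.64729410e+01] [-0.81257473 -4.74906184 -2.97935922] [-0.97146372  0.24223236 -0.16680645] [-9.96625266e+00  9.60587659e+00  9.58470813e+01 -2.47594155e-02
  7.45896291e+01  3.35674030e+01]
```

Emit:
step_arm(steps=[{"translation": [0.092, -0.085, 0], "turn": [0, 0, 0.333], "fingers": 0}, {"translation": [0.095, -0.081, 0], "turn": [0, 0, 0.333], "fingers": 0}, {"translation": [0, 0, 0], "turn": [0, 0, 0], "fingers": 0}])

```text
clock: 10.4
tool_pos: [0.4937, -0.0524, 0.3074]
orientation: [-180.0, 0.0, 50.5]
ft_force: [-1.9, -5.1, -2.8]
width: 0.0121
```

```bash
python3 look.py d
```

```text
10.4 [ 0.49374726 -0.05236236  0.307397  ] [-1.79980042e+02  4.12038107e-02  5.04649965e+01] 0.012067691490837924 [-1.90194787 -5.07911442 -2.78685753] [-1.07784595  0.2206816  -0.1034112 ]
```

View pics/dw.png

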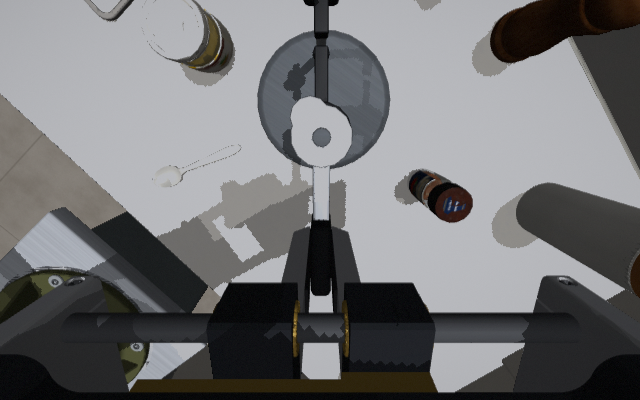

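The lever (321,200), pointer (321,80) and rod are now in one line, which is the closed geometry. I push a little further to feel the stop.

Emit:
step_arm(steps=[{"translation": [0.05, -0.039, 0], "turn": [0, 0, 0.167], "fingers": 0}, {"translation": [0.05, -0.038, 0], "turn": [0, 0, 0.167], "fingers": 0}, {"translation": [0, 0, 0], "turn": [0, 0, 0], "fingers": 0}])

```text
clock: 10.88
tool_pos: [0.4946, -0.053, 0.3067]
orientation: [-179.7, 0.1, 52.5]
ft_force: [-12.2, 2.4, -2.5]
width: 0.0121
```

```bash
python3 look.py e
```

```text
10.875 [ 0.49463556 -0.05295101  0.30666063] [-1.79687499e+02  8.77195457e-02  5.24596272e+01] 0.012089699326257235 [-12.23998241   2.42410544  -2.52227446] [ 0.36829104  2.0391902  -0.54948297]
```

The stop is reached: about 12 N now opposes the swing and TCP motion stalls. I check the level again.

```bash
python3 prof.py | head -18
```

```text
11.025 [ 0.49 -0.05  0.31]
rows 165-178, cols 283-294
[[125 123 123 123 123 123 124 123 125 127 117  63  95]
 [125 126 125 123 124 124 124 124 125 128  47  35  52]
 [125 124 125 126 124 124 124 125 128 131  51  40  44]
 [127 125 129 127 128 126 126 128 131 120  50  42  47]
 [130 118 119 116 115 128 118 117 122  51  45  49  48]
 [118  57  43  45  33 114  49  40  43  45  37  61  64]
 [ 42  41  40  40  38  41  46  41  61  62  60 126 132]
 [ 45  43  41  42  39  63  63  61 126 132 130 130 128]
 [ 47  45  41  37  34 126 131 129 129 128 128 126 127]
 [ 42  40  35  64  60 122 122 124 124 126 126 128 126]
 [ 38  33  88 175 177 174 168 121 114 115 116 118 117]
 [ 62  56 216 252 250 250 252 167 146 149 149 148 150]
 [173 172 248 246 243 243 245 248 249 250 250 250 252]
 [254 249 245 242 242 242 242 242 243 243 243 244 245]
 [250 248 244 243 243 242 242 242 242 242 242 242 244]]
283 marker .210 (np.float32(169.29932), np.float32(175.1068)) ptr .210 None
```

View pics/ew.png

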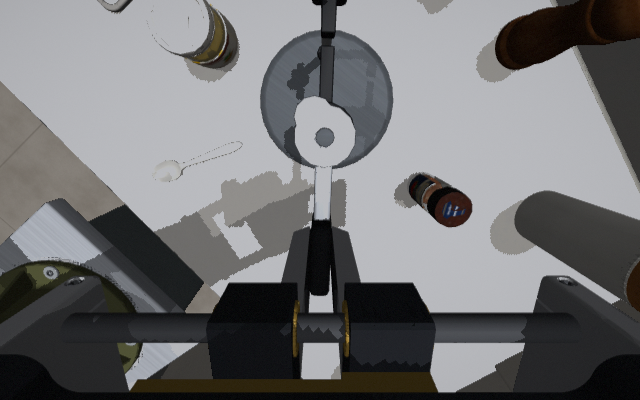

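View pics/esc.png

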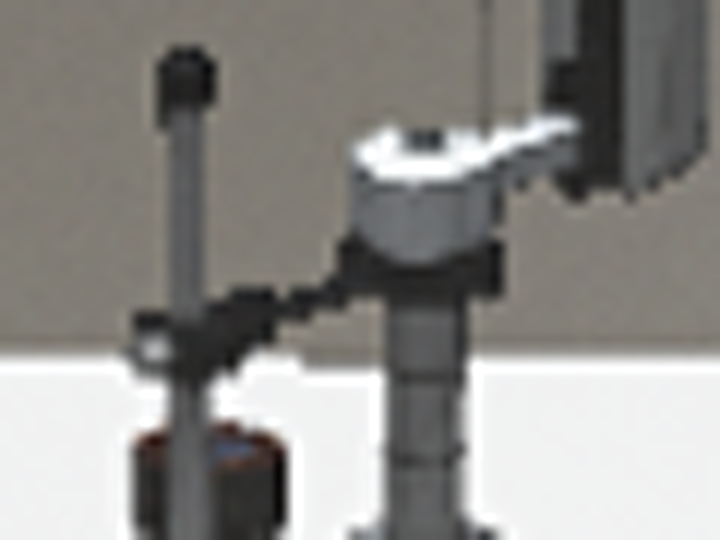

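The lever is on its stop, with the gripper turned about 2° past it. The pointer profile suggests it is 0.3–0.5 mm low, so I apply a small correction and settle.

Emit:
step_arm(steps=[{"translation": [0, 0, 0.03], "turn": [0, 0, 0], "fingers": 0}, {"translation": [0, 0, 0], "turn": [0, 0, 0], "fingers": 0}, {"translation": [0, 0, 0], "turn": [0, 0, 0], "fingers": 0}, {"translation": [0, 0, 0], "turn": [0, 0, 0], "fingers": 0}, {"translation": [0, 0, 0], "turn": [0, 0, 0], "fingers": 0}, {"translation": [0, 0, 0], "turn": [0, 0, 0], "fingers": 0}])

```text
clock: 11.78
tool_pos: [0.4946, -0.0529, 0.3073]
orientation: [-179.7, 0.1, 52.4]
ft_force: [-11.8, 3.3, -1.7]
width: 0.0121
```

```bash
python3 look.py f; python3 prof.py | head -18
```

```text
11.775 [ 0.49462836 -0.05294704  0.30727832] [-1.79697224e+02  9.04220841e-02  5.24480087e+01] 0.012144009581651138 [-11.84460219   3.3102801   -1.67953669] [ 0.34280584  2.07799535 -0.48531018]
11.925 [ 0.49 -0.05  0.31]
rows 165-178, cols 283-294
[[123 127 125 124 123 124 125 125 124 126 116  64  98]
 [125 124 124 124 126 124 125 124 125 130  50  39  50]
 [124 125 125 126 125 124 124 124 127 132  51  37  43]
 [126 127 125 127 128 125 127 128 118 123  55  46  47]
 [129 120 117 117 118 128 119 120  48  43  46  48  40]
 [120  56  45  43  36 115  52  42  44  40  60  64  64]
 [ 44  41  42  40  39  39  41  62  63  59 126 132 132]
 [ 45  44  42  42  40  62  61 128 131 131 129 127 127]
 [ 48  43  41  39  34 127 130 129 126 126 127 127 128]
 [ 42  40  36  62  59 121 125 126 124 124 127 126 126]
 [ 40  31  87 174 176 174 169 122 114 114 118 116 117]
 [ 62  57 215 251 250 250 252 166 147 148 150 149 150]
 [173 173 248 246 243 243 245 247 250 250 250 250 252]
 [254 250 245 243 242 242 242 242 243 243 243 243 246]
 [250 247 245 243 242 242 242 242 242 242 242 242 244]]
283 marker .210 (np.float32(169.29932), np.float32(175.1068)) ptr .210 None
```

View pics/fs.png

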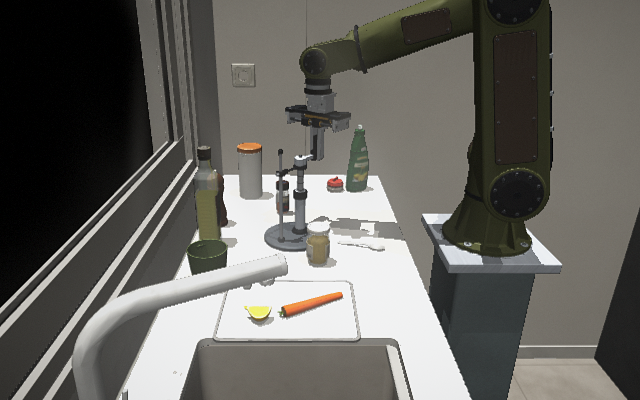

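View pics/fwc.png

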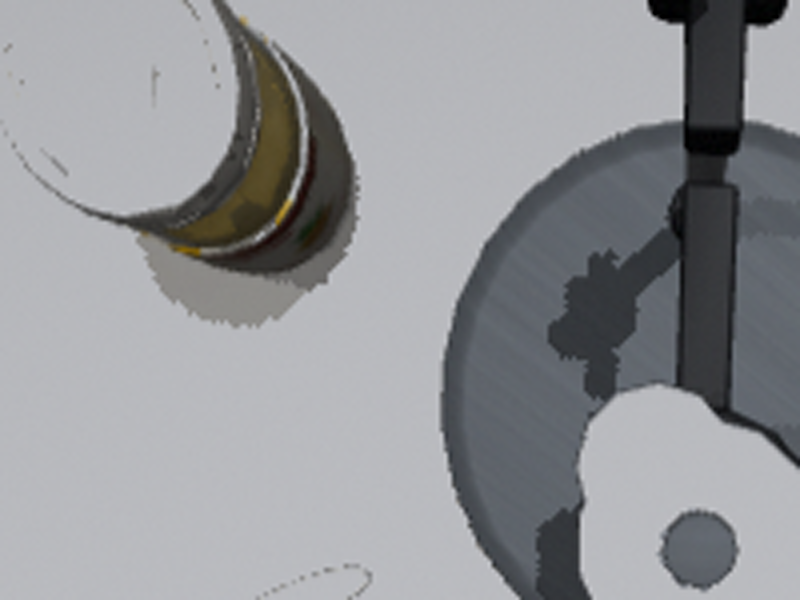

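The scene shows everything else undisturbed. As one more check on level, I compare tongue and pointer edges in the wrist view, where the tongue's face runs y=128–152 and the pointer's end is at 185 in the crop.

Run:
```python
from h import *
np.set_printoptions(precision=1,suppress=True)
w=cam("wrist");s=readout.sense();print(s["clock"],s["tool_pos"])
u=np.array([np.cos(np.radians(49.6)),np.sin(np.radians(49.6)),0])
zm=lambda X:(proj(w,X)-[150,0]+.5)*4-.5
# axis located from pointer end in this image (obs 710,185 = r .049, top of pointer)
for zp in (.208,.211,.214):
    o,d=ray(w,((710+.5)/4-.5+150,(185.5)/4-.5)); P=o+d*(zp+.002-o[2])/d[2]; A=P-u*.049-[0,0,zp+.002]
    print("zp",zp,"axis",A*1000)
    for dz in (-.003,0,.003):
        z=zp+dz
        print("  marker-ptr",dz*1000,"top edge",zm(A+u*.054+[0,0,z+.007])[1],"bottom",zm(A+u*.054+[0,0,z-.007])[1], "obs 128..152; back/width top",)
```

```text
11.975 [ 0.5 -0.1  0.3]
zp 0.208 axis [538.    3.5   0. ]
  marker-ptr -3.0 top edge 142.07440578053027 bottom 165.82335301918158 obs 128..152; back/width top
  marker-ptr 0 top edge 136.45120050184516 bottom 161.052418350756 obs 128..152; back/width top
  marker-ptr 3.0 top edge 130.61575508153595 bottom 156.11598641047078 obs 128..152; back/width top
zp 0.211 axis [537.6   3.    0. ]
  marker-ptr -3.0 top edge 141.3280016304608 bottom 165.5164054246013 obs 128..152; back/width top
  marker-ptr 0 top edge 135.5911050573331 bottom 160.66246426922496 obs 128..152; back/width top
  marker-ptr 3.0 top edge 129.63376743028508 bottom 155.6373563299363 obs 128..152; back/width top
zp 0.214 axis [537.2   2.6   0. ]
  marker-ptr -3.0 top edge 140.55518070215024 bottom 165.19947178584715 obs 128..152; back/width top
  marker-ptr 0 top edge 134.69998490001586 bottom 160.25960021318502 obs 128..152; back/width top
  marker-ptr 3.0 top edge 128.6156652102302 bottom 155.14259643697295 obs 128..152; back/width top
```

The scene says level, but the wrist view with an assumed 5 mm gap suggests the marker is 3–4 mm higher. I resolve this with a joint solve over the wrist frames at different heights, leaving the gap free.

Run:
```python
from h import *
from scipy.optimize import least_squares
np.set_printoptions(precision=2,suppress=True)
w=cam("wrist");K=w["mtx"];Tt=np.array(w["T_tool_cam"])
def pose(p,e):
    T=np.eye(4);T[:3,:3]=Ro.from_euler('xyz',e,degrees=True).as_matrix();T[:3,3]=p;W=T@Tt
    return dict(mtx=K,R=W[:3,:3].T,t=-W[:3,:3].T@W[:3,3])
F=[ (pose([.46814,.00981,.24396],[180,0,-5.438]),80,[(457,240),(515,264),(694,345)],.24396),
 (pose([.46812,.00989,.30357],[180,0,-5.43]),150,[(365,311),(386,323),(415.5,345.5)],.30357),
 (pose([.46813,.00990,.30704],[180,0,-5.43]),150,[(373.5,313.5),(391.5,326.5),(415.5,345.5)],.30704),
 (pose([.49463,-.05295,.30728],[-179.697,.09,52.448]),150,[(712,128),(711,152),(710,185)],.30728)]
S=cam("scene");cc=[]
def f(x,gap=None,lift=True):
    ax,ay,th,zp,rm,zm=x[:6]; 
    if gap: rm=.049+gap
    u=np.array([np.cos(th),np.sin(th),0]);A=np.array([ax,ay,0]);r=[]
    for i,(c,off,obs,tz) in enumerate(F):
        z=zp-(F[3][3]-tz)
        for q,X in zip(obs,(A+u*rm+[0,0,zm+.007],A+u*rm+[0,0,zm-.007],A+u*.049+[0,0,z+.002])):
            r+=list(((proj(c,X)-[off,0]+.5)*4-.5-q)/1.5)
    return np.array(r)
x0=[.5385,.003,.86,.211,.055,.211]
for gap in (None,.005):
    R=least_squares(f,x0,args=(gap,),x_scale=[.01,.01,.1,.01,.01,.01])
    C=np.linalg.pinv(R.jac.T@R.jac);print(gap,R.x[[0,1,3,4,5]]*1000,np.degrees(R.x[2]),"sd mm",np.sqrt(np.diag(C))*1000,"marker-ptr mm",(R.x[5]-R.x[3])*1000,"cost",R.cost);print(R.fun.reshape(4,6)*1.5)
```

```text
None [538.01   4.63 205.81  54.08 210.43] 48.47896347911757 sd mm [ 1.32  1.94 41.67  3.43  0.79  0.71] marker-ptr mm 4.621996219075831 cost 32.07900547483101
[[ 0.27 -1.33  2.61 -0.41  1.41  1.54]
 [-2.05  3.82  2.28  2.33  0.5   0.8 ]
 [-3.8   4.16  2.52  1.24  0.58  0.87]
 [ 3.88 -4.23  2.74 -2.21  1.66 -3.46]]
0.005 [537.93   4.8  205.5   36.98 210.45] 48.29566264679218 sd mm [ 1.02  0.93 25.83  1.11  0.    0.68] marker-ptr mm 4.951495691695007 cost 32.08354339850634
[[ 0.25 -1.34  2.6  -0.41  1.43  1.51]
 [-2.05  3.83  2.29  2.33  0.53  0.77]
 [-3.79  4.17  2.53  1.25  0.61  0.84]
 [ 3.89 -4.21  2.75 -2.2   1.55 -3.52]]
```

Run:
```python
from h import *
np.set_printoptions(precision=1,suppress=True)
S=cam("scene","g");w=cam("wrist")
cv2.imwrite("pics/gc.png",cv2.resize(S["image"][148:208,265:325,::-1],None,fx=10,fy=10,interpolation=cv2.INTER_NEAREST))
A=np.array([.5385,.0035,0])
z10=lambda X:(proj(S,X)-[265,148]+.5)*10-.5
for z in (.13,.14,.15,.19,.2,.203,.21,.22,.24): print(z,"front r15",z10(A+[0,.015,z]),"axis",z10(A+[0,0,z]))
u=np.array([np.cos(np.radians(49.)),np.sin(np.radians(49.)),0]);n=np.array([-u[1],u[0],0])
for zp in (.2055,.211):
    for nm,r in (("tip",.049),("root",.017)):
        print("ptr",zp,nm,[z10(A+u*r+n*a+[0,0,zp+b]) for a,b in ((.004,.002),(.004,-.002),(-.004,.002))])
for a,b in ((.004,.007),(.004,-.007),(-.004,.007)): print("marker tip .2105",z10(A+u*.054+n*a+[0,0,.2105+b]))
for z in (.2745,.275): print("rod",z10(A+u*.079+[0,0,z]))
```

```text
0.13 front r15 [364.5 482.9] axis [365.  462.4]
0.14 front r15 [364.7 448.9] axis [365.2 428.7]
0.15 front r15 [365.  414.7] axis [365.5 394.8]
0.19 front r15 [366. 276.] axis [366.5 257.3]
0.2 front r15 [366.2 240.7] axis [366.8 222.4]
0.203 front r15 [366.3 230.1] axis [366.8 211.9]
0.21 front r15 [366.5 205.3] axis [367.  187.3]
0.22 front r15 [366.8 169.7] axis [367.3 152. ]
0.24 front r15 [367.3  97.7] axis [367.8  80.7]
ptr 0.2055 tip [array([254.3, 243.4]), array([254.3, 257.8]), array([231.9, 236.5])]
ptr 0.2055 root [array([335.9, 214.4]), array([335.8, 228.6]), array([313.7, 207.7])]
ptr 0.211 tip [array([254.3, 223.5]), array([254.3, 238. ]), array([231.9, 216.7])]
ptr 0.211 root [array([336. , 194.8]), array([335.9, 209. ]), array([313.7, 188.2])]
marker tip .2105 [241.2 211.8]
marker tip .2105 [241.3 262.5]
marker tip .2105 [218.7 205. ]
rod [161.3  17.9]
rod [161.2  16. ]
```

View pics/gc.png

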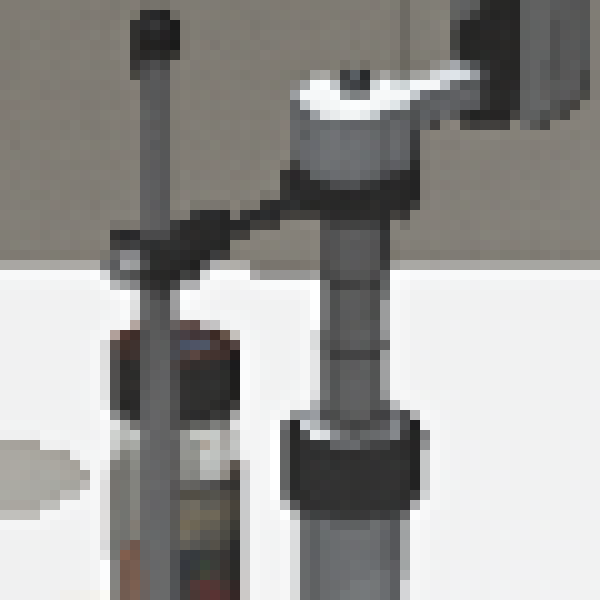

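The scene geometry is self-consistent. Tube top and rod top both read with the same −6 px offset as the pointer and marker, and correcting for it puts both at about z = 0.211. The wrist-only solve has a weakly determined pointer height (sd about 3 mm), so I trust the scene and hand in.

```bash
python3 -c "
from cell import readout,order
s=readout.sense();print(s['clock'],s['tool_pos'],s['ft_force'],s['width'])
print(order.hand_in())"
```

```text
12.175 [ 0.49462742 -0.05295504  0.30725928] [-12.71750331   2.40405673  -2.03973627] 0.011414618553262734
the job is handed in; nothing more can be done
None
```

I gripped the lever, raised the leg about 63 mm to the marker and swung the lever to its closed stop. I handed in at about 12.2 s with the lever still gripped and the leg held up.

**Stop:** The lever stopped turning with about 12 N against it. Lever, pointer and rod lay almost in one line, as they should when closed.

**Level:** In the scene camera, pointer and marker are both at about z = 0.211 m, level within roughly 1 mm. I made a final 0.6 mm upward correction after the lever reached the stop.

**Check that disagreed:** The wrist camera alone, assuming the stated 5 mm gap, put the pointer 4–5 mm low. It measures the pointer's height poorly (spread of about 3 mm with the gap left free), so I went by the scene camera. Its readings of the tube top and rod top fitted the known geometry to about 2 mm.

**Starting angle:** By the rod's position, the lever seemed to start about 0.25 rad short of fully open. I did not turn it before or during the lift.

**Surroundings:** The other things on the worktop looked undisturbed in the last scene picture.

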